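# Close a batch of wine samples in the spring-loaded stopper press

## Task

Stand every loose sample bottle from the table upright in an empty pocket of the stopper press, one to a pocket, leaving the press open until all are in. Then pull the press frame fully down by its handle bar so that the stoppers of all the bottles in the rack are pushed home together, and guide it slowly back up until it is fully open; do not let it snap back. Leave the glass jar, the tasting cup and the box of corks where they are.

Things in the scene. Friction and masses are not known exactly. Their poses are not given: they have to be found in the camera images.
- rack: Fixed stopper press: wood block 90 (x) x 448 (y) x 30 mm high, one row of six 56 mm square pockets, 20 mm deep, centres at y = -180, -108, -36, 36, 108, 180 mm (the last starts empty). Origin on the table under the row's centre; +x from the row to the hinge (far from the robot), y along the row. Foot board, 30 high, to x = 150; two 145 mm tall posts at x = 120, y = +-215.
- press (a joint): Sprung frame. Hinge axis along rack y at x = 120, z = 130 mm. 0 = open, standing 5 degrees past upright, held by its spring; 1.658 rad = level, fully down at its stop (pulled over the row, towards the robot). The spring drives it up: 0.3 N m at the top, 1.4 at the bottom; snaps back if let go. Arms at y = +-230 carry a press board, 44 x 440 x 14 mm, 120 mm from the hinge, and the handle bar.
- press_handle (a point): Middle of the frame's round handle bar: 16 mm thick, 460 mm long along rack y, 195 mm from the hinge, 45 mm clear of the press board. Height 324 mm when open; 130 mm, and 75 mm in front of the pocket row, when fully down. Can be gripped from above all along its arc; it turns in the grip.
- S0: Loose bottle on the table (may be absent): upright glass sample bottle, 200 g: body 50 mm across, 58 high, shoulder to 70, neck 24 across up to 100 mm. Its black stopper head, 28 across, 12 thick, stands 10 mm proud (122 tall in all); about 2.5 N slides it home (112). Origin: centre of the underside, z up.
- S1: Loose bottle on the table (may be absent): upright glass sample bottle, 200 g: body 50 mm across, 58 high, shoulder to 70, neck 24 across up to 100 mm. Its black stopper head, 28 across, 12 thick, stands 10 mm proud (122 tall in all); about 2.5 N slides it home (112). Origin: centre of the underside, z up.
- S2: Loose bottle on the table (may be absent): upright glass sample bottle, 200 g: body 50 mm across, 58 high, shoulder to 70, neck 24 across up to 100 mm. Its black stopper head, 28 across, 12 thick, stands 10 mm proud (122 tall in all); about 2.5 N slides it home (112). Origin: centre of the underside, z up.
- S3: Loose bottle on the table (may be absent): upright glass sample bottle, 200 g: body 50 mm across, 58 high, shoulder to 70, neck 24 across up to 100 mm. Its black stopper head, 28 across, 12 thick, stands 10 mm proud (122 tall in all); about 2.5 N slides it home (112). Origin: centre of the underside, z up.
- R0: Already in the rack's pocket at y = -180 mm (may be absent: pocket empty): upright glass sample bottle, 200 g: body 50 mm across, 58 high, shoulder to 70, neck 24 across up to 100 mm. Its black stopper head, 28 across, 12 thick, stands 10 mm proud (122 tall in all); about 2.5 N slides it home (112). Origin: centre of the underside, z up.
- R1: Already in the rack's pocket at y = -108 mm (may be absent: pocket empty): upright glass sample bottle, 200 g: body 50 mm across, 58 high, shoulder to 70, neck 24 across up to 100 mm. Its black stopper head, 28 across, 12 thick, stands 10 mm proud (122 tall in all); about 2.5 N slides it home (112). Origin: centre of the underside, z up.
- R2: Already in the rack's pocket at y = -36 mm (may be absent: pocket empty): upright glass sample bottle, 200 g: body 50 mm across, 58 high, shoulder to 70, neck 24 across up to 100 mm. Its black stopper head, 28 across, 12 thick, stands 10 mm proud (122 tall in all); about 2.5 N slides it home (112). Origin: centre of the underside, z up.
- R3: Already in the rack's pocket at y = 36 mm (may be absent: pocket empty): upright glass sample bottle, 200 g: body 50 mm across, 58 high, shoulder to 70, neck 24 across up to 100 mm. Its black stopper head, 28 across, 12 thick, stands 10 mm proud (122 tall in all); about 2.5 N slides it home (112). Origin: centre of the underside, z up.
- R4: Already in the rack's pocket at y = 108 mm (may be absent: pocket empty): upright glass sample bottle, 200 g: body 50 mm across, 58 high, shoulder to 70, neck 24 across up to 100 mm. Its black stopper head, 28 across, 12 thick, stands 10 mm proud (122 tall in all); about 2.5 N slides it home (112). Origin: centre of the underside, z up.
- S0_top (a point): Centre of the top of the stopper of bottle S0: 122 mm above the bottle's underside while proud, 112 mm when home.
- S1_top (a point): Centre of the top of the stopper of bottle S1: 122 mm above the bottle's underside while proud, 112 mm when home.
- S2_top (a point): Centre of the top of the stopper of bottle S2: 122 mm above the bottle's underside while proud, 112 mm when home.
- S3_top (a point): Centre of the top of the stopper of bottle S3: 122 mm above the bottle's underside while proud, 112 mm when home.
- R0_top (a point): Centre of the top of the stopper of bottle R0: 122 mm above the bottle's underside while proud, 112 mm when home.
- R1_top (a point): Centre of the top of the stopper of bottle R1: 122 mm above the bottle's underside while proud, 112 mm when home.
- R2_top (a point): Centre of the top of the stopper of bottle R2: 122 mm above the bottle's underside while proud, 112 mm when home.
- R3_top (a point): Centre of the top of the stopper of bottle R3: 122 mm above the bottle's underside while proud, 112 mm when home.
- R4_top (a point): Centre of the top of the stopper of bottle R4: 122 mm above the bottle's underside while proud, 112 mm when home.
- jar: Bystander: closed glass jar with a steel lid, 80 mm across, 115 mm tall. Origin at its underside.
- cup: Bystander: steel tasting cup, 72 mm across, 75 mm high. Origin at its underside.
- corkbox: Bystander: open wooden box with corks, 90 (x) x 150 x 60 mm. Origin at its underside.
Not all that is in view belongs to the job. Leave any blue or orange look-alike of the S0 alone.

How it is judged:
By the outcome, as a careful person would: the job done as asked, in the order asked, and still so for the second after the job is handed in, with the robot touching nothing.
Of R0, R1, R2, R3, R4 only 1 to 2 are there at a start; the rules pass over those that are not, and their reading is None.
Of S0, S1, S2, S3 only 3 to 4 are there at a start; the rules pass over those that are not, and their reading is None.
At some moment in a run one of S0, S1, S2, S3 may be knocked a few centimetres aside while the robot is not near it.
It also fails if it takes over 210 s, if anything falls off the work surface, if the arm or the gripper's body presses on something with over 40 N, if the wrist force passes 120 N, or if a joint passes its speed limit or range.

## Robot

A 6-joint arm with a two-finger parallel gripper is mounted at the origin on the work surface. World frame = base frame: x ahead of the robot, y to its left, z up, the work surface at z = 0. Lengths are in m, angles in rad, forces in N, time in s.
With the tool pointing down it reaches from about 0.275 to 1 m from the base axis. Payload 8.4 kg.
Tool frame: the origin (TCP) lies on the front face of the gripper's body, between the roots of the fingers; the fingertips stand 73 mm ahead of it and the grasp point (between the pads) lies 54 mm ahead of it; z points along the fingers, x is the direction in which the jaws open and shut, and the axes are right-handed (so a half turn about z gives the same grasp; the last joint's range is limited). The gripper opens to 85 mm and grips with 20 to 120 N. Pads are 22 mm wide; open, the fingers measure 114 mm over their backs; the gripper's body (76 mm by 85 mm) begins 54 mm behind the grasp point. The pads swing forward as they close: fully open they stand 13 mm farther back than shut.
Start: joints at [1.217, 0.353, 1.633, -0, 1.155, -0.002], TCP at [0.215, 0.587, 0.304] pointing down, gripper open.
Joint ranges: [-2.63, 2.63], [-0.92, 2.1], [0.06, 2.66], [-1.3, 4.44], [0, 2.69], [-3.02, 3.02]. Speed limits (rad/s): [2.22, 2.22, 2.79, 3.14, 3.14, 3.14].

## Interface

Orientations are given as a unit quaternion [w, x, y, z].
In Python, from cell import telemetry, capture, camera_model, ticket gives the robot as it stands.
- The arm moves only by the shell command python3 -m creep 'ROWS' [FORCE]. ROWS is JSON, a list of rows, each a list of 7 numbers: the closure, from 0 (fully open) to 1 (shut), then the shift along the tool's x, y, z in units of 30 mm (1.0 is 30 mm), then the turn, a rotation vector about the tool's x, y, z in units of 5 degrees (1.0 is 5 degrees). A call has 1 to 20 rows; each row is the pose to reach, as a shift and turn from the pose commanded when the call began, along the tool's axes at that moment; what a row does not reach only later rows make up. A row lasts 1/12 s, in which the tool goes at most 41.7 mm and 7.16 degrees, less where a joint would pass 70% of its speed; a pose out of reach is approached as far as the arm can. A call with a gripper value outside its range is refused whole. The fingers move at their own pace and stop on an object; FORCE is the grip in N (left out, the last holds). Time passes only in rows, so rows that repeat a pose let the fingers close. It gives the time, the measured TCP pose, the force and the opening at its end, in the units of the state.
- telemetry.state(): the state, without advancing time (a new reading comes with each control period).
- capture(name): name is "scene" or "side" or "wrist"; returns (picture, depth): 400x640x3 uint8, blue, green, red; 400x640 float32, m along the optical axis (not along the pixel's ray), 0 where there is no reading.
- camera_model(name): a dict with "K" (3x3 intrinsics, pixels), "R" (3x3) and "t" (3): a world point X has camera coordinates R X + t. Camera axes: x right, y down, z forward; pixel columns grow to the right and rows downward; lengths in m; the calibration is good to about 2 mm. A picture is of the moment at which its call begins: read the wrist's pose just before it. camera_model takes no time and is no camera call; for the wrist camera it gives the pose at the moment of the call.
- ticket.job_done(): hands the job in, once; it reports no verdict.
The state is a dict: "time": time; "joints": joint angles; "qd": joint speeds; "effort": joint torques, N m; "position": TCP position; "orientation": TCP orientation; "ft_force": force on the tool from outside, world axes, zero at the start; "wrist_torque": the same for the moment, N m; "width": finger opening in m.
Only numpy, scipy, OpenCV 4.12 (cv2) and the standard library are available. Lean on these libraries where they do the work, as an engineer would, in place of code of your own. Each camera call takes 0.05 s, during which the arm holds its last target. There are 200 camera calls.

## Working session

There is one attempt and no reset: what is moved stays moved. The work goes in short steps, Python scripts to look and compute and a shell command to move; the robot and the scene stay as the last step left them, time stands still between calls to the robot, and variables do not carry over. Pictures are saved under pics/ and viewed, about 12 in all and at most 16, crops included, and the job is handed in when it is done.

```bash
ls; mkdir -p pics; python3 - <<'E'
from cell import telemetry, capture, camera_model
import cv2,numpy as np
print(telemetry.state())
for n in("scene","side"):
    p,d=capture(n); cv2.imwrite(f"pics/{n}0.png",p); np.save(f"pics/{n}0.npy",d)
    m=camera_model(n); print(n,m)
E
```

```text
pics
{'time': 0.0, 'joints': array([ 1.21654219e+00,  3.53650630e-01,  1.63412793e+00,  8.70765540e-06,
        1.15517538e+00, -2.39466118e-03]), 'qd': array([-0.00210321, -0.00101207, -0.0009992 ,  0.00112209, -0.0003884 ,
       -0.00036653]), 'effort': array([ 6.13061839e-04, -6.05238247e+01, -3.42083824e+01, -8.59062402e-05,
        9.39871272e-03,  1.46935776e-06]), 'position': array([0.21527057, 0.58636763, 0.30316271]), 'orientation': array([ 3.85013552e-04,  8.19953240e-01,  5.72430101e-01, -5.61297836e-04]), 'ft_force': array([-1.28137179,  0.08967452,  0.01757704]), 'wrist_torque': array([ 0.0093848 , -0.01792639, -0.0093127 ]), 'width': 0.08558098224617168}
scene {'K': array([[490.19890771,   0.        , 317.92668349],
       [  0.        , 490.19890771, 209.74303778],
       [  0.        ,   0.        ,   1.        ]]), 'R': array([[ 0.78032738,  0.62527004,  0.01124973],
       [ 0.5043146 , -0.6185357 , -0.6025615 ],
       [-0.3698053 ,  0.47586864, -0.79799316]]), 't': array([-0.4655588 , -0.14592901,  1.76889178])}
side {'K': array([[518.1654709 ,   0.        , 315.30015604],
       [  0.        , 518.1654709 , 188.17010882],
       [  0.        ,   0.        ,   1.        ]]), 'R': array([[ 0.99875697, -0.04973388,  0.00332529],
       [-0.0298175 , -0.64959054, -0.75969931],
       [ 0.03994287,  0.75865583, -0.65026602]]), 't': array([-0.56155781,  0.21282349,  1.54689585])}
```

View pics/scene0.png

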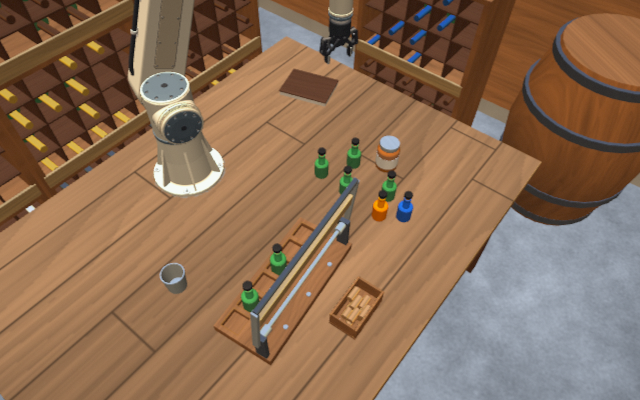

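View pics/side0.png

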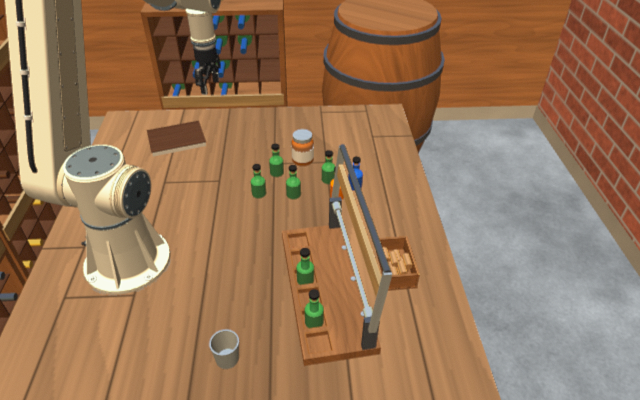

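Both views show the same layout. Loose green bottles are at scene pixels (321,163), (354,153), (346,181) and (389,185). The look-alikes to leave alone are orange (380,207) and blue (405,208). Two green bottles are already racked at (278,260) and (249,295). The jar is at (389,152), the cup at (174,278) and the cork box at (357,306).

```bash
cat > h.py <<'E'
from cell import telemetry, capture, camera_model
import cv2,numpy as np
from scipy.spatial.transform import Rotation as Ro
def cloud(n,pd=None):
    m=camera_model(n); p,d=pd or capture(n)
    v,u=np.nonzero(d>0); z=d[v,u]; K=m["K"]
    c=np.c_[(u-K[0,2])/K[0,0]*z,(v-K[1,2])/K[1,1]*z,z]
    return (c-m["t"])@m["R"], p[v,u].astype(int), np.c_[u,v]
def proj(n,X):
    m=camera_model(n); c=np.atleast_2d(X)@m["R"].T+m["t"]; q=c@m["K"].T; return q[:,:2]/q[:,2:]
def clusters(P,r=.012,nmin=8):
    ij=np.round((P[:,:2]-[-1,-1.5])/.004).astype(int); im=np.zeros((750,750),np.uint8)
    ok=((ij>=0)&(ij<750)).all(1); P=P[ok]; ij=ij[ok]; im[ij[:,0],ij[:,1]]=1
    _,L=cv2.connectedComponents(cv2.dilate(im,np.ones((3,3))));l=L[ij[:,0],ij[:,1]]
    return [P[l==k] for k in np.unique(l) if (l==k).sum()>=nmin]
def tops(n,pd=None):
    P,C,U=cloud(n,pd)
    k=(P[:,2]>.09)&(P[:,2]<.16)&(C.max(1)<75)
    out=[]
    for c in clusters(P[k]):
        s=c[c[:,2]>c[:,2].max()-.006]
        out.append(np.r_[(s[:,:2].min(0)+s[:,:2].max(0))/2,np.median(s[:,2]),np.ptp(s[:,:2],0),len(c)])
    return np.array(out)
def greens(n,pd=None):
    P,C,U=cloud(n,pd); k=(C[:,1]>C[:,0]*1.6)&(C[:,1]>C[:,2]*1.6)&(C[:,1]>50)&(P[:,2]>.01)&(P[:,2]<.13)
    return [np.r_[c.mean(0),c[:,2].max(),len(c)] for c in clusters(P[k],nmin=30)]
E
python3 - <<'E'
from h import *
np.set_printoptions(precision=4,suppress=True)
A=[]
for n in("scene","side"):
    pd=(cv2.imread(f"pics/{n}0.png"),np.load(f"pics/{n}0.npy"))
    print(n,"tops\n",tops(n,pd)); print("green\n",np.array(greens(n,pd)))
    P,C,U=cloud(n,pd); k=(abs(P[:,2]-.03)<.004)&(P[:,0]>.3)&(P[:,0]<1.1)&(abs(P[:,1])<.6)
    cl=max(clusters(P[k]),key=len); A.append(cl); r=cv2.minAreaRect((cl[:,:2]*1000).astype(np.float32)); print("rect",r,len(cl))
    k=(P[:,2]>.29)&(P[:,2]<.36)&(P[:,0]>.4)&(P[:,0]<1.1)&(abs(P[:,1])<.6)
    for cl in clusters(P[k],nmin=20): print("hi",cl.min(0),cl.max(0),len(cl))
    k=(P[:,2]>.31)&(P[:,2]<.35)&(P[:,0]>.4)&(P[:,0]<1.1)&(abs(P[:,1])<.6)
    print("bar line",cv2.fitLine(P[k][:,:2].astype(np.float32),cv2.DIST_HUBER,0,.01,.01).ravel())
E
```

```text
scene tops
 [[ -0.6414  -0.001    0.1568   0.089    0.3808 609.    ]
 [ -0.6108   0.7189   0.1061   0.0173   0.0117  24.    ]
 [ -0.5976   0.6435   0.1292   0.0091   0.0738  19.    ]
 [  0.0929   1.2949   0.1121   0.0016   0.0068  14.    ]
 [  0.2768   1.3429   0.1573   0.1303   0.0998 239.    ]
 [  0.3845   0.2818   0.1238   0.0219   0.0242  40.    ]
 [  0.4469   0.3907   0.1264   0.0099   0.0239  42.    ]
 [  0.5045   0.2712   0.1253   0.0108   0.0241  52.    ]
 [  0.5299  -0.112    0.1339   0.0174   0.0209  61.    ]
 [  0.547   -0.2514   0.1333   0.0194   0.0216  71.    ]
 [  0.6249   0.3471   0.1234   0.0223   0.0264  49.    ]
 [  0.6404   0.0785   0.143    0.0033   0.0002  45.    ]
 [  0.6498   0.2586   0.1246   0.0225   0.0255  56.    ]
 [  0.6919  -0.3462   0.1425   0.0096   0.0054  62.    ]
 [  0.7159   0.3053   0.1249   0.0208   0.0265  47.    ]
 [  0.9445   1.2966   0.133    0.375    0.1538 904.    ]]
green
 [[  0.3909   0.2732   0.0532   0.1028 224.    ]
 [  0.4504   0.3844   0.0541   0.112  215.    ]
 [  0.5016   0.2602   0.0654   0.1135 130.    ]
 [  0.537   -0.1179   0.
[... 1217 characters left out ...]
04   0.1213   0.0182   0.0215  38.    ]
 [  1.0491   1.2815   0.1299   0.377    0.1566 688.    ]]
green
 [[  0.1695   1.4172   0.0459   0.0657  42.    ]
 [  0.2769   1.416    0.0476   0.0658  48.    ]
 [  0.3824   0.2665   0.0521   0.0983 235.    ]
 [  0.442    0.3772   0.0514   0.1021 215.    ]
 [  0.499    0.2555   0.0516   0.1    235.    ]
 [  0.5253  -0.1254   0.068    0.1104 294.    ]
 [  0.5429  -0.267    0.0684   0.1103 344.    ]
 [  0.6207   0.3304   0.0542   0.097  195.    ]]
rect ((584.272216796875, -140.1943817138672), (195.5501251220703, 451.86724853515625), 6.978060245513916) 5114
hi [ 0.6295 -0.3659  0.2904] [0.7054 0.1031 0.3358] 1058
bar line [ 0.1224 -0.9925  0.6801 -0.2454]
```

```bash
cat >> h.py <<'E'
def units(x,y,z,yaw=6.95):
    s=telemetry.state(); w,a,b,c=s["orientation"]; R=Ro.from_quat([a,b,c,w])
    d=R.inv().apply(np.array([x,y,z])-s["position"])/.03
    yw=np.radians(yaw); T=Ro.from_matrix(np.c_[[np.cos(yw),np.sin(yw),0],[np.sin(yw),-np.cos(yw),0],[0,0,-1]])
    r=np.degrees((R.inv()*T).as_rotvec())/5
    return np.round(np.r_[d,r],2)
def show(n,name,box=None,sc=1):
    p,d=capture(n)
    q=p if box is None else p[box[1]:box[3],box[0]:box[2]]
    cv2.imwrite(f"pics/{name}.png",cv2.resize(q,None,fx=sc,fy=sc)); return p,d
ORG=np.array([.5316,-.1440]); YA=np.radians(6.95)
def rack(x,y): return ORG+x*np.array([np.cos(YA),np.sin(YA)])+y*np.array([-np.sin(YA),np.cos(YA)])
E
python3 - <<'E'
from h import *
print(units(.382,.28,.30))
for n in("scene","side"):
    pd=(cv2.imread(f"pics/{n}0.png"),np.load(f"pics/{n}0.npy")); P,C,U=cloud(n,pd)
    box=(380,136,400,144) if n=="scene" else (293,131,312,139)
    k=(U[:,0]>box[0])&(U[:,0]<box[2])&(U[:,1]>box[1])&(U[:,1]<box[3]); print("jar",P[k].mean(0),P[k].std(0))
E
```

```text
[-7.670e+00  8.740e+00  1.200e-01  1.000e-02  1.000e-02  1.258e+01]
jar [0.52808605 0.48904763 0.10457695] [0.01849889 0.04121786 0.03411636]
jar [0.53951169 0.46410939 0.11166771] [0.01855371 0.02097149 0.01084446]
```

```bash
python3 -m creep '[[0,-2,2.2,0,0,0,3],[0,-4,4.4,0,0,0,6],[0,-6,6.6,0,0,0,9],[0,-7.67,8.74,0.1,0,0,12.58],[0,-7.67,8.74,0.1,0,0,12.58],[0,-7.67,8.74,0.1,0,0,12.58],[0,-7.67,8.74,0.1,0,0,12.58],[0,-7.67,8.74,0.1,0,0,12.58],[0,-7.67,8.74,0.1,0,0,12.58],[0,-7.67,8.74,0.1,0,0,12.58],[0,-7.67,8.74,0.1,0,0,12.58],[0,-7.67,8.74,0.1,0,0,12.58],[0,-7.67,8.74,0.1,0,0,12.58],[0,-7.67,8.74,0.1,0,0,12.58]]' 40
python3 - <<'E'
from h import *
np.set_printoptions(precision=4,suppress=True)
print(units(.382,.28,.30)); pd=show("wrist","w1"); print(camera_model("wrist")); print(tops("wrist",pd)); print(proj("wrist",[.382,.28,.122]))
E
```

```text
time: 1.27
position: [0.3817, 0.2813, 0.3008]
orientation: [-0.0, 0.998, 0.062, -0.0]
ft_force: [-0.1, -0.1, -0.3]
width: 0.0856
[ 0.    0.04  0.03 -0.    0.    0.03]
{'K': array([[318.3585,   0.    , 320.3207],
       [  0.    , 318.3585, 201.0455],
       [  0.    ,   0.    ,   1.    ]]), 'R': array([[ 0.9923,  0.124 , -0.0007],
       [ 0.1193, -0.9535,  0.2769],
       [ 0.0337, -0.2749, -0.9609]]), 't': array([-0.4124,  0.1857,  0.44  ])}
[[   0.3793    0.2846    0.1222    0.0263    0.026   874.    ]
 [   0.4393    0.395     0.1223    0.0268    0.0272 1258.    ]
 [   0.4976    0.2737    0.1221    0.0271    0.0265  947.    ]
 [   0.5278    0.4377    0.1111    0.0342    0.0105  386.    ]
 [   0.6114    0.0991    0.1196    0.0009    0.0038  398.    ]
 [   0.6172    0.3473    0.1218    0.0194    0.027  1125.    ]
 [   0.6458    0.2599    0.1219    0.0275    0.0261 1023.    ]]
[[321.863  198.7678]]
```

View pics/w1.png

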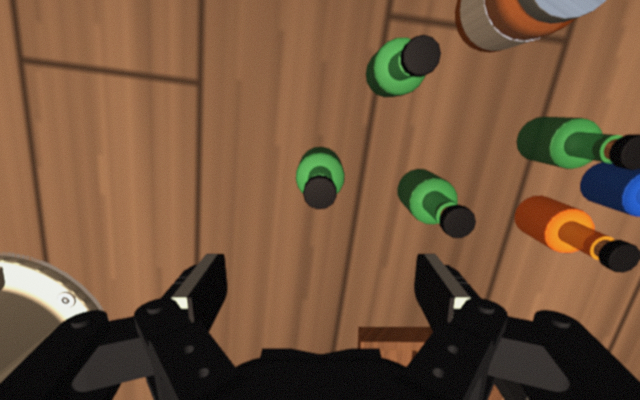

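Wrist view: the bottle under the hand has its stopper at (319,192). The other greens are at (420,55), (457,221) and (630,150). Orange (615,255) and blue (635,190) stay separate, so the choice is clear. Wrist depth puts the tops at 122 mm, as they should be. Grasp by the neck.

```bash
python3 -m creep '[[0.3,-0.06,-0.06,1.2,0,0,0],[0.3,-0.06,-0.06,2.4,0,0,0],[0.3,-0.06,-0.06,3.6,0,0,0],[0.3,-0.06,-0.06,4.5,0,0,0],[0.3,-0.06,-0.06,5.06,0,0,0],[0.3,-0.06,-0.06,5.06,0,0,0],[1,-0.06,-0.06,5.06,0,0,0],[1,-0.06,-0.06,5.06,0,0,0],[1,-0.06,-0.06,5.06,0,0,0],[1,-0.06,-0.06,5.06,0,0,0],[1,-0.06,-0.06,5.06,0,0,0],[1,-0.06,-0.06,5.06,0,0,0],[1,-0.06,-0.06,5.06,0,0,0]]' 40
python3 -m creep '[[1,0,0,-0.5,0,0,0],[1,0,0,-1.2,0,0,0],[1,0,0,-2.2,0,0,0],[1,0,0,-3.3,0,0,0],[1,0,0,-4,0,0,0],[1,0,0,-4,0,0,0]]'
python3 - <<'E'
from h import *
np.set_printoptions(precision=4,suppress=True)
pd=show("wrist","w2",(150,100,490,400),1.5); print(tops("wrist",pd)); 
for y in(-.18,-.036,.108,.18): print(y,rack(0,y),units(*rack(0,y),.27))
E
```

```text
time: 2.4
position: [0.3807, 0.2823, 0.1497]
orientation: [-0.0, 0.998, 0.061, 0.001]
ft_force: [0.7, 1.3, 3.1]
width: 0.0263
time: 2.9
position: [0.3817, 0.2829, 0.2731]
orientation: [-0.002, 0.998, 0.061, 0.003]
ft_force: [1.2, 1.6, -1.4]
width: 0.0259
[[   0.3795    0.3026    0.1571    0.0423    0.0129  666.    ]
 [   0.438     0.3941    0.1197    0.0265    0.027  1600.    ]
 [   0.4961    0.2733    0.1196    0.026     0.0263 1166.    ]
 [   0.5297    0.4346    0.108     0.0271    0.0059  353.    ]
 [   0.6088    0.3422    0.1087    0.0047    0.0085  229.    ]
 [   0.6344    0.2571    0.1171    0.0077    0.0194  392.    ]]
-0.18 [ 0.5534 -0.3227] [ 3.27 20.71 -0.   -0.02 -0.04 -0.  ]
-0.036 [ 0.536  -0.1797] [ 3.27 15.91  0.01 -0.02 -0.04 -0.  ]
0.108 [ 0.5185 -0.0368] [ 3.27 11.11  0.02 -0.02 -0.04 -0.  ]
0.18 [0.5098 0.0347] [ 3.27  8.71  0.02 -0.02 -0.04 -0.  ]
```

View pics/w2.png

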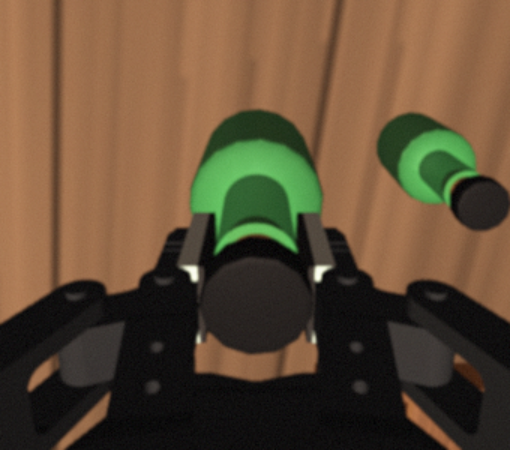

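The bottle is held by the neck (width 26 mm), with its stopper at about (255,300) in the crop. I'll carry it high to the far end, then measure the rack with the wrist camera.

```bash
python3 -m creep '[[1,0.1,0.4,-0.3,0,0,0],[1,0.2,1.2,-0.6,0,0,0],[1,0.4,2.3,-0.9,0,0,0],[1,0.6,3.5,-0.9,0,0,0],[1,0.8,4.7,-0.9,0,0,0],[1,1.0,5.9,-0.9,0,0,0],[1,1.2,7.1,-0.9,0,0,0],[1,1.4,8.3,-0.9,0,0,0],[1,1.6,9.5,-0.9,0,0,0],[1,1.8,10.7,-0.9,0,0,0],[1,2.0,11.9,-0.9,0,0,0],[1,2.2,13.1,-0.9,0,0,0],[1,2.4,14.3,-0.9,0,0,0],[1,2.6,15.5,-0.9,0,0,0],[1,2.8,16.7,-0.9,0,0,0],[1,3.0,17.9,-0.9,0,0,0],[1,3.2,19,-0.9,0,0,0],[1,3.27,20,-0.9,0,0,0],[1,3.27,20.5,-0.9,0,0,0],[1,3.27,20.71,-0.9,0,0,0]]'
python3 -m creep '[[1,0,0,0,0,0,0],[1,0,0,0,0,0,0]]'
python3 - <<'E'
from h import *
np.set_printoptions(precision=4,suppress=True)
s=telemetry.state();print(s["position"],s["width"],s["ft_force"])
pd=show("wrist","w3"); np.save("pics/w3.npy",pd[1]); print(tops("wrist",pd))
P,C,U=cloud("wrist",pd); 
k=(P[:,2]>.2)&(C.max(1)<75)&(abs(U[:,0]-320)<60)&(U[:,1]<340); 
for c in clusters(P[k]): print("held",c.mean(0),c.min(0),c.max(0),len(c))
k=(abs(P[:,2]-.03)<.004)&(P[:,0]>.3); cl=max(clusters(P[k]),key=len); print(cl.min(0),cl.max(0)); r=cv2.minAreaRect((cl[:,:2]*1000).astype(np.float32)); print(r)
for y in np.arange(-.18,.2,.072): print(y,proj("wrist",np.r_[rack(0,y),.03]))
E
```

```text
time: 4.62
position: [0.552, -0.3247, 0.2937]
orientation: [-0.001, 0.998, 0.06, -0.001]
ft_force: [0.3, 0.6, -2.7]
width: 0.0258
time: 4.78
position: [0.552, -0.3218, 0.295]
orientation: [-0.001, 0.998, 0.06, -0.001]
ft_force: [-0.8, 1.2, -1.2]
width: 0.026
[ 0.552  -0.3218  0.295 ] 0.02604695902585865 [-0.7778  1.1672 -1.1655]
[[   0.549    -0.3006    0.1575    0.0394    0.0123  153.    ]
 [   0.5437   -0.2516    0.1328    0.0261    0.0256 1112.    ]
 [   0.6732   -0.3425    0.1428    0.0341    0.0184  854.    ]]
held [ 0.5503 -0.3152  0.2666] [ 0.5243 -0.3359  0.2   ] [ 0.5768 -0.2949  0.3015] 8462
[ 0.487  -0.3667  0.026 ] [ 0.7049 -0.1381  0.034 ]
((596.6168212890625, -254.49710083007812), (195.56028747558594, 212.56373596191406), 6.967538356781006)
-0.18 [[322.6253 177.5037]]
-0.108 [[322.8525 107.6705]]
-0.036000000000000004 [[323.1095  28.6759]]
0.035999999999999976 [[323.4026 -61.4095]]
0.10799999999999998 [[ 323.74   -165.0978]]
0.18 [[ 324.1324 -285.7218]]
```

View pics/w3.png

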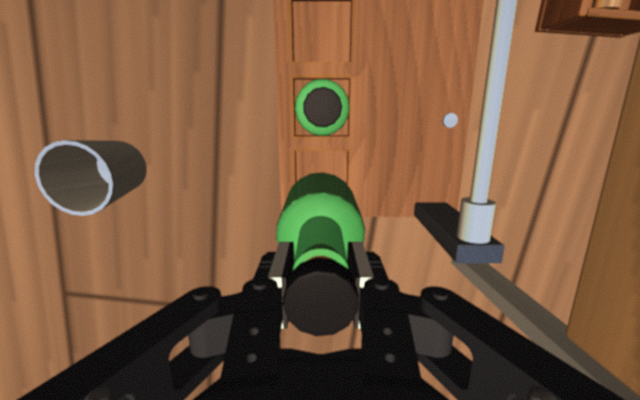

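```bash
python3 - <<'E'
from h import *
np.set_printoptions(precision=4,suppress=True)
pd=(cv2.imread("pics/w3.png"),np.load("pics/w3.npy"))
P,C,U=cloud("wrist",pd); s=telemetry.state(); print(s["position"])
k=(C.max(1)<75)&(abs(U[:,0]-320)<33)&(U[:,1]<335)&(U[:,1]>262); Q=P[k]; print(np.percentile(Q[:,2],[5,25,50,75,95])); z=np.median(Q[:,2]); Q=Q[abs(Q[:,2]-z)<.002]; print((Q.min(0)+Q.max(0))/2,np.ptp(Q,0))
k=(C[:,1]>C[:,2]*1.6)&(U[:,1]>170)&(U[:,1]<262); Q=P[k]
for a in np.arange(.15,.26,.01):
    q=Q[abs(Q[:,2]-a)<.003]
    if len(q)>20: print(a,q.min(0)[:2],q.max(0)[:2])
print(units(*rack(0,-.18),.16))
E
```

```text
[ 0.5522 -0.3214  0.2954]
[0.2598 0.2662 0.2668 0.2672 0.2678]
[ 0.5509 -0.3195  0.2668] [0.0245 0.0272 0.004 ]
0.16 [ 0.5302 -0.3055] [ 0.5575 -0.2945]
0.17 [ 0.5296 -0.3067] [ 0.566  -0.2947]
0.18000000000000002 [ 0.5295 -0.3066] [ 0.5584 -0.2951]
0.19000000000000003 [ 0.5295 -0.3072] [ 0.5603 -0.2946]
0.20000000000000004 [ 0.5266 -0.3188] [ 0.5732 -0.295 ]
0.21000000000000005 [ 0.5286 -0.3279] [ 0.5728 -0.297 ]
0.22000000000000006 [ 0.5385 -0.3258] [ 0.5642 -0.3075]
0.23000000000000007 [ 0.5359 -0.3232] [ 0.5639 -0.3077]
0.24000000000000007 [ 0.5393 -0.3173] [ 0.5616 -0.3074]
[ 0.04  0.05  4.51 -0.02  0.01  0.  ]
```

```bash
python3 -m creep '[[1,0.07,0.12,0,0,0,0],[1,0.07,0.12,0.8,0,0,0],[1,0.07,0.12,1.8,0,0,0],[1,0.07,0.12,2.8,0,0,0],[1,0.07,0.12,3.5,0,0,0],[1,0.07,0.12,3.7,0,0,0],[1,0.07,0.12,3.7,0,0,0],[1,0.07,0.12,3.85,0,0,0],[1,0.07,0.12,4.0,0,0,0],[1,0.07,0.12,4.1,0,0,0],[1,0.07,0.12,4.1,0,0,0]]'
python3 -c "
from h import *
print(proj('wrist',np.r_[rack(0,-.18),.03])); show('wrist','w4',(200,60,440,360),1.5)"
```

```text
time: 5.75
position: [0.5554, -0.3263, 0.1734]
orientation: [0.0, 0.998, 0.061, 0.0]
ft_force: [-0.8, 0.0, -2.5]
width: 0.0262
[[319.59051494 205.34536639]]
```

View pics/w4.png

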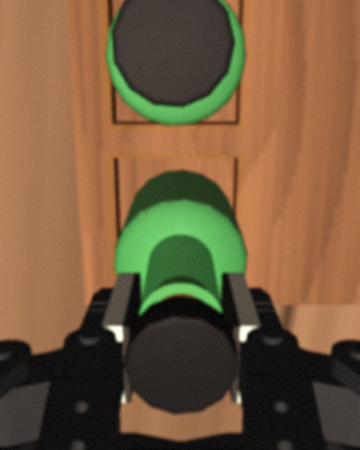

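The bottle is centred over the pocket in x and its base is already about 7 mm below the rim, with no contact force. I'll lower it the rest of the way and release.

```bash
python3 -m creep '[[1,0,0,0.15,0,0,0],[1,0,0,0.3,0,0,0],[1,0,0,0.4,0,0,0],[1,0,0,0.4,0,0,0]]'
python3 -m creep '[[0.7,0,0,0,0,0,0],[0.5,0,0,0,0,0,0],[0.3,0,0,0,0,0,0],[0.3,0,0,0,0,0,0],[0.3,0,0,-1,0,0,0],[0.3,0,0,-2.2,0,0,0],[0.3,0,0,-3.5,0,0,0],[0.3,0,-0.8,-4.5,0,0,0],[0.3,0,-1.8,-4.7,0,0,0],[0.3,0,-3,-4.7,0,0,0],[0.3,0,-3,-4.7,0,0,0]]'
python3 - <<'E'
from h import *
np.set_printoptions(precision=4,suppress=True)
print(tops("side")[:,:4]); pd=capture("wrist"); print(tops("wrist",pd)[:,:4]); print(rack(0,-.18))
E
```

```text
time: 6.13
position: [0.5549, -0.3261, 0.1603]
orientation: [-0.0, 0.998, 0.061, -0.0]
ft_force: [0.5, -0.2, -1.5]
width: 0.026
time: 7.05
position: [0.5437, -0.2326, 0.3034]
orientation: [-0.001, 0.998, 0.061, 0.001]
ft_force: [0.5, -0.1, -1.2]
width: 0.0599
[[-0.6188  0.8122  0.1575  0.0662]
 [-0.5828  0.9736  0.1533  0.0045]
 [ 0.0936  1.3675  0.1562  0.0027]
 [ 0.0926  1.4354  0.1585  0.    ]
 [ 0.151   1.2841  0.1562  0.0088]
 [ 0.2163  1.3503  0.1578  0.0028]
 [ 0.3068  1.2906  0.1573  0.0605]
 [ 0.3409  1.4363  0.1524  0.0011]
 [ 0.5295 -0.1151  0.1323  0.0189]
 [ 0.5445 -0.2567  0.1321  0.0227]
 [ 0.5543 -0.3276  0.1311  0.0242]
 [ 0.6377  0.0758  0.1385  0.0029]
 [ 0.6635 -0.3511  0.1413  0.0093]
 [ 0.7131  0.302   0.122   0.0199]
 [ 1.0025  1.2845  0.1298  0.469 ]]
[[ 0.5256 -0.1118  0.132   0.027 ]
 [ 0.5436 -0.2533  0.1319  0.0262]
 [ 0.554  -0.3254  0.1313  0.026 ]
 [ 0.6764 -0.3551  0.1569  0.0115]
 [ 0.6727 -0.3072  0.138   0.0129]]
[ 0.5534 -0.3227]
```

First bottle is seated: its top is at 131 mm, in line with the others. Next is the bottle at (0.498,0.274).

```bash
python3 -m creep '[[0.3,0,-0.6,0,0,0,0],[0.3,0,-1.7,0,0,0,0],[0.3,0.1,-3,0,0,0,0],[0.3,0.1,-4.3,0,0,0,0],[0.3,0.2,-5.6,0,0,0,0],[0.3,0.2,-6.9,0,0,0,0],[0.3,0.3,-8.2,0,0,0,0],[0.3,0.3,-9.5,0,0,0,0],[0.3,0.4,-10.8,0,0,0,0],[0.3,0.4,-12.1,0,0,0,0],[0.3,0.5,-13.4,0,0,0,0],[0.3,0.5,-14.7,0,0,0,0],[0.3,0.5,-15.8,0,0,0,0],[0.3,0.5,-16.6,0,0,0,0],[0.3,0.52,-16.93,0,0,0,0],[0.3,0.52,-16.93,0,0,0,0],[0.3,0.52,-16.93,0,0,0,0]]'
python3 - <<'E'
from h import *
np.set_printoptions(precision=4,suppress=True)
print(telemetry.state()["position"]); T=tops("wrist"); print(T[:,:5]); t=T[np.argmin(np.hypot(T[:,0]-.4976,T[:,1]-.2737))]
print(units(t[0],t[1],.149))
E
```

```text
time: 8.57
position: [0.4989, 0.2685, 0.3018]
orientation: [0.0, 0.998, 0.061, -0.0]
ft_force: [-0.2, 0.1, -0.1]
width: 0.0596
[0.4989 0.2685 0.3018]
[[0.4402 0.3931 0.1224 0.027  0.0234]
 [0.4983 0.2738 0.1223 0.0263 0.0263]
 [0.6215 0.3476 0.1222 0.0266 0.0261]
 [0.6306 0.1043 0.1439 0.0016 0.0013]
 [0.6459 0.26   0.1221 0.0262 0.026 ]
 [0.7113 0.3081 0.122  0.0281 0.0271]]
[ 0.01 -0.2   5.09  0.01  0.01 -0.01]
```

```bash
python3 -m creep '[[0.3,0.05,-0.2,1.2,0,0,0],[0.3,0.05,-0.2,2.4,0,0,0],[0.3,0.05,-0.2,3.6,0,0,0],[0.3,0.05,-0.2,4.5,0,0,0],[0.3,0.05,-0.2,5.09,0,0,0],[0.3,0.05,-0.2,5.09,0,0,0],[1,0.05,-0.2,5.09,0,0,0],[1,0.05,-0.2,5.09,0,0,0],[1,0.05,-0.2,5.09,0,0,0],[1,0.05,-0.2,5.09,0,0,0],[1,0.05,-0.2,5.09,0,0,0],[1,0.05,-0.2,5.09,0,0,0]]' 40
python3 -m creep '[[1,0,0,-0.5,0,0,0],[1,0,0,-1.2,0,0,0],[1,0,0.2,-2.2,0,0,0],[1,0,0.8,-3.4,0,0,0],[1,0,1.6,-4.5,0,0,0],[1,0,2.7,-5,0,0,0],[1,0,3.9,-5,0,0,0],[1,0,5.1,-5,0,0,0],[1,0,6.3,-5,0,0,0],[1,0,7.5,-5,0,0,0],[1,0,8.7,-5,0,0,0],[1,0,9.9,-5,0,0,0],[1,0,11.1,-5,0,0,0],[1,0,12.3,-5,0,0,0],[1,0,13.4,-5,0,0,0],[1,0,14.3,-5,0,0,0],[1,0,14.9,-5,0,0,0],[1,0,15.2,-5,0,0,0],[1,0,15.2,-5,0,0,0],[1,0,15.2,-5,0,0,0]]'
cat >> h.py <<'E'
def heldpose():
    """wrist look: held stopper centre, visible rack tops, TCP"""
    s=telemetry.state(); pd=capture("wrist"); P,C,U=cloud("wrist",pd)
    k=(C.max(1)<75)&(abs(U[:,0]-320)<33)&(U[:,1]<335)&(U[:,1]>262); Q=P[k]; z=np.median(Q[:,2]); Q=Q[abs(Q[:,2]-z)<.002]
    k=(abs(P[:,2]-.03)<.004)&(abs((P[:,:2]-ORG)@[np.cos(YA),np.sin(YA)])<.12)
    cl=max(clusters(P[k]),key=len)
    return s["position"],s["width"],np.r_[(Q.min(0)+Q.max(0))[:2]/2,z],tops("wrist",pd)[:,:3],cv2.minAreaRect((cl[:,:2]*1000).astype(np.float32))
E
python3 - <<'E'
from h import *
np.set_printoptions(precision=4,suppress=True)
print(*heldpose(),sep="\n"); print(rack(0,-.036),units(*rack(0,-.036),.16))
E
```

```text
time: 9.62
position: [0.4997, 0.2755, 0.1504]
orientation: [-0.0, 0.998, 0.061, 0.001]
ft_force: [0.5, 0.4, 2.9]
width: 0.0262
time: 11.28
position: [0.554, -0.1769, 0.2991]
orientation: [-0.0, 0.998, 0.06, -0.0]
ft_force: [-0.8, 0.6, -1.8]
width: 0.0258
[ 0.554  -0.1769  0.2991]
0.025798514015972163
[ 0.5531 -0.1766  0.2701]
[[ 0.5255 -0.1088  0.1324]
 [ 0.5483 -0.1604  0.157 ]
 [ 0.5539 -0.3144  0.1309]
 [ 0.6838 -0.3369  0.143 ]]
((570.7711181640625, -162.7770233154297), (166.8749237060547, 313.5086975097656), 6.988326072692871)
[ 0.536  -0.1797] [-0.61  0.04  4.64 -0.01  0.01  0.  ]
```

```bash
python3 -m creep '[[1,-0.61,0.05,0,0,0,0],[1,-0.61,0.05,0.8,0,0,0],[1,-0.61,0.05,1.8,0,0,0],[1,-0.61,0.05,2.8,0,0,0],[1,-0.61,0.05,3.5,0,0,0],[1,-0.61,0.05,3.7,0,0,0],[1,-0.61,0.05,3.7,0,0,0],[1,-0.61,0.05,3.85,0,0,0],[1,-0.61,0.05,4.0,0,0,0],[1,-0.61,0.05,4.2,0,0,0],[1,-0.61,0.05,4.2,0,0,0]]'
python3 -m creep '[[1,0,0,0.15,0,0,0],[1,0,0,0.3,0,0,0],[1,0,0,0.39,0,0,0],[1,0,0,0.39,0,0,0]]'
```

```text
time: 12.25
position: [0.5363, -0.181, 0.1732]
orientation: [0.0, 0.998, 0.061, 0.0]
ft_force: [-1.4, 0.2, -2.9]
width: 0.026
time: 12.58
position: [0.5361, -0.1811, 0.1611]
orientation: [-0.0, 0.998, 0.06, -0.0]
ft_force: [0.3, -0.1, -1.7]
width: 0.0263
```

```bash
python3 -m creep '[[0.7,0,0,0,0,0,0],[0.5,0,0,0,0,0,0],[0.3,0,0,0,0,0,0],[0.3,0,0,0,0,0,0],[0.3,0,0,-1,0,0,0],[0.3,0,0,-2.2,0,0,0],[0.3,0,0,-3.5,0,0,0],[0.3,0,-0.8,-4.5,0,0,0],[0.3,0,-1.8,-4.7,0,0,0],[0.3,0,-3,-4.7,0,0,0],[0.3,0,-3,-4.7,0,0,0]]'
python3 -c "
from h import *
print(tops('wrist')[:,:4])"
python3 -m creep '[[0.3,0,-0.6,0,0,0,0],[0.3,-0.1,-1.7,0,0,0,0],[0.3,-0.1,-3,0,0,0,0],[0.3,-0.2,-4.3,0,0,0,0],[0.3,-0.2,-5.6,0,0,0,0],[0.3,-0.3,-6.9,0,0,0,0],[0.3,-0.4,-8.2,0,0,0,0],[0.3,-0.5,-9.5,0,0,0,0],[0.3,-0.6,-10.8,0,0,0,0],[0.3,-0.7,-12.1,0,0,0,0],[0.3,-0.8,-13.4,0,0,0,0],[0.3,-0.86,-14.7,0,0,0,0],[0.3,-0.86,-15.6,0,0,0,0],[0.3,-0.86,-16.2,0,0,0,0],[0.3,-0.86,-16.4,0,0,0,0],[0.3,-0.86,-16.4,0,0,0,0],[0.3,-0.86,-16.4,0,0,0,0]]'
python3 - <<'E'
from h import *
np.set_printoptions(precision=4,suppress=True)
T=tops("wrist"); print(T[:,:5]); t=T[np.argmin(np.hypot(T[:,0]-.4402,T[:,1]-.3931))]
print(units(t[0]+.0012,t[1],.149))
E
```

```text
time: 13.5
position: [0.5248, -0.0877, 0.304]
orientation: [-0.001, 0.998, 0.061, 0.001]
ft_force: [-0.6, 0.0, -0.4]
width: 0.0595
[[ 0.52505334 -0.10938411  0.13216267  0.02629124]
 [ 0.53404192 -0.18326104  0.13171962  0.0274113 ]
 [ 0.54221893 -0.23958525  0.12308388  0.01414885]
 [ 0.6140552   0.06145489  0.1276383   0.0016284 ]
 [ 0.62794415  0.04538578  0.13479987  0.01679786]]
time: 14.97
position: [0.4407, 0.3927, 0.3024]
orientation: [0.0, 0.998, 0.061, -0.0]
ft_force: [1.2, -1.2, 0.1]
width: 0.0598
[[0.44   0.3959 0.1222 0.0266 0.0264]
 [0.6217 0.3486 0.122  0.0269 0.0264]
 [0.6448 0.2539 0.122  0.0125 0.0151]
 [0.7115 0.3085 0.1218 0.0281 0.0272]]
[ 0.03 -0.12  5.11  0.01  0.   -0.01]
```

```bash
python3 -m creep '[[0.3,0.03,-0.1,1.2,0,0,0],[0.3,0.03,-0.1,2.4,0,0,0],[0.3,0.03,-0.1,3.6,0,0,0],[0.3,0.03,-0.1,4.5,0,0,0],[0.3,0.03,-0.1,5.11,0,0,0],[0.3,0.03,-0.1,5.11,0,0,0],[1,0.03,-0.1,5.11,0,0,0],[1,0.03,-0.1,5.11,0,0,0],[1,0.03,-0.1,5.11,0,0,0],[1,0.03,-0.1,5.11,0,0,0],[1,0.03,-0.1,5.11,0,0,0],[1,0.03,-0.1,5.11,0,0,0]]' 40
python3 -m creep '[[1,0,0,-0.5,0,0,0],[1,0,0,-1.2,0,0,0],[1,0,0.2,-2.2,0,0,0],[1,0,0.8,-3.4,0,0,0],[1,0.1,1.6,-4.5,0,0,0],[1,0.2,2.7,-5,0,0,0],[1,0.3,3.9,-5,0,0,0],[1,0.4,5.1,-5,0,0,0],[1,0.4,6.3,-5,0,0,0],[1,0.5,7.5,-5,0,0,0],[1,0.5,8.7,-5,0,0,0],[1,0.6,9.9,-5,0,0,0],[1,0.7,11.1,-5,0,0,0],[1,0.8,12.3,-5,0,0,0],[1,0.8,13.3,-5,0,0,0],[1,0.8,14,-5,0,0,0],[1,0.8,14.5,-5,0,0,0],[1,0.8,14.6,-5,0,0,0],[1,0.8,14.6,-5,0,0,0],[1,0.8,14.6,-5,0,0,0]]'
python3 - <<'E'
from h import *
np.set_printoptions(precision=4,suppress=True)
print(*heldpose(),sep="\n"); print(rack(0,.108),units(*rack(0,.108),.16))
pd=show("wrist","w5"); print(proj("wrist",np.r_[rack(0,.108),.03]),proj("wrist",np.r_[rack(0,.18),.03]))
E
```

```text
time: 16.02
position: [0.4414, 0.397, 0.1505]
orientation: [-0.001, 0.998, 0.061, 0.001]
ft_force: [0.4, -0.8, 2.0]
width: 0.0259
time: 17.68
position: [0.5174, -0.0348, 0.2993]
orientation: [-0.0, 0.998, 0.06, -0.0]
ft_force: [0.4, 0.4, -1.5]
width: 0.026
[ 0.5174 -0.0348  0.2993]
0.026000822602518018
[ 0.5164 -0.0343  0.2701]
[[ 0.5132 -0.0198  0.1571]
 [ 0.534  -0.1734  0.131 ]
 [ 0.6224  0.0934  0.1568]]
((556.8446655273438, -47.855072021484375), (166.5921630859375, 261.8672790527344), 6.957660675048828)
[ 0.5185 -0.0368] [ 0.03  0.08  4.64 -0.    0.    0.  ]
[[322.1411 177.5291]] [[322.3607 108.5554]]
```

View pics/w5.png

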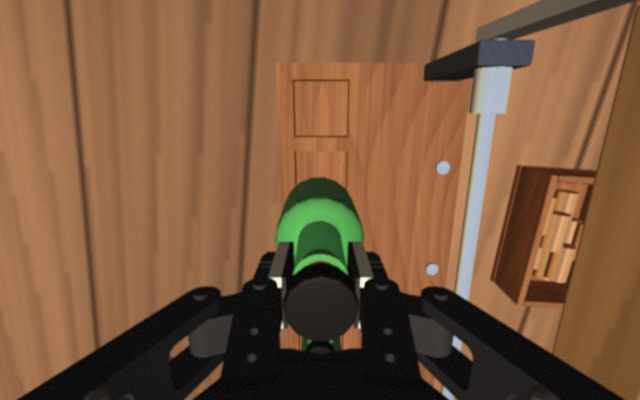

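The empty pocket at y=180 appears at (321,108), within 1 mm of the model, and the bottle is held upright. Now place it in the y=108 pocket.

```bash
python3 -m creep '[[1,0.02,0.06,0,0,0,0],[1,0.02,0.06,0.8,0,0,0],[1,0.02,0.06,1.8,0,0,0],[1,0.02,0.06,2.8,0,0,0],[1,0.02,0.06,3.5,0,0,0],[1,0.02,0.06,3.7,0,0,0],[1,0.02,0.06,3.7,0,0,0],[1,0.02,0.06,3.85,0,0,0],[1,0.02,0.06,4.0,0,0,0],[1,0.02,0.06,4.2,0,0,0],[1,0.02,0.06,4.2,0,0,0]]'
python3 -m creep '[[1,0,0,0.15,0,0,0],[1,0,0,0.3,0,0,0],[1,0,0,0.39,0,0,0],[1,0,0,0.39,0,0,0]]'
```

```text
time: 18.7
position: [0.5185, -0.037, 0.1732]
orientation: [0.0, 0.998, 0.061, 0.0]
ft_force: [-1.0, -0.5, -2.8]
width: 0.0258
time: 19.03
position: [0.5183, -0.037, 0.1612]
orientation: [-0.0, 0.998, 0.061, -0.0]
ft_force: [-0.1, 0.5, -2.9]
width: 0.0258
```

```bash
python3 -m creep '[[0.7,0,0,0,0,0,0],[0.5,0,0,0,0,0,0],[0.3,0,0,0,0,0,0],[0.3,0,0,0,0,0,0],[0.3,0,0,-1,0,0,0],[0.3,0,0,-2.2,0,0,0],[0.3,0,0,-3.5,0,0,0],[0.3,0,-0.8,-4.5,0,0,0],[0.3,0,-1.8,-4.7,0,0,0],[0.3,0,-3,-4.7,0,0,0],[0.3,0,-3,-4.7,0,0,0]]'
python3 -c "
from h import *
print(tops('wrist')[:,:4])"
python3 -m creep '[[0.3,0,-0.6,0,0,0,0],[0.3,0,-1.7,0,0,0,0],[0.3,0,-3,0,0,0,0],[0.3,0,-4.3,0,0,0,0],[0.3,0,-5.6,0,0,0,0],[0.3,0,-6.9,0,0,0,0],[0.3,0.2,-8.1,0,0,0,0],[0.3,0.9,-8.9,0,0,0,0],[0.3,1.8,-9.3,0,0,0,0],[0.3,3,-9.3,0,0,0,0],[0.3,4,-9.3,0,0,0,0],[0.3,4.7,-9.3,0,0,0,0],[0.3,5,-9.3,0,0,0,0],[0.3,5,-9.3,0,0,0,0],[0.3,5,-9.3,0,0,0,0]]'
python3 - <<'E'
from h import *
np.set_printoptions(precision=4,suppress=True)
T=tops("wrist"); print(T[:,:5]); t=T[np.argmin(np.hypot(T[:,0]-.6217,T[:,1]-.3486))]
print(units(t[0]+.0012,t[1],.149))
E
```

```text
time: 19.95
position: [0.5074, 0.0565, 0.3041]
orientation: [-0.001, 0.998, 0.061, 0.001]
ft_force: [0.3, 0.3, -1.1]
width: 0.0599
[[ 0.51639717 -0.0378421   0.13160106  0.02708691]
 [ 0.52552197 -0.09680712  0.12256859  0.00976584]
 [ 0.62233921  0.10307155  0.15665127  0.00690071]]
time: 21.25
position: [0.6224, 0.3466, 0.302]
orientation: [0.0, 0.998, 0.06, -0.001]
ft_force: [-0.3, 0.9, -0.3]
width: 0.0601
[[0.5574 0.4547 0.1118 0.0261 0.0407]
 [0.6223 0.348  0.1222 0.0262 0.0266]
 [0.6463 0.2604 0.122  0.0253 0.0259]
 [0.7112 0.3091 0.1221 0.0259 0.0255]]
[ 0.06 -0.04  5.11  0.    0.02 -0.01]
```

```bash
python3 -m creep '[[0.3,0.06,-0.04,1.2,0,0,0],[0.3,0.06,-0.04,2.4,0,0,0],[0.3,0.06,-0.04,3.6,0,0,0],[0.3,0.06,-0.04,4.5,0,0,0],[0.3,0.06,-0.04,5.11,0,0,0],[0.3,0.06,-0.04,5.11,0,0,0],[1,0.06,-0.04,5.11,0,0,0],[1,0.06,-0.04,5.11,0,0,0],[1,0.06,-0.04,5.11,0,0,0],[1,0.06,-0.04,5.11,0,0,0],[1,0.06,-0.04,5.11,0,0,0],[1,0.06,-0.04,5.11,0,0,0]]' 40
python3 -m creep '[[1,0,0,-0.5,0,0,0],[1,0,0,-1.2,0,0,0],[1,0,0,-2.2,0,0,0],[1,-0.3,0,-3.4,0,0,0],[1,-1,0,-4.5,0,0,0],[1,-2,0,-5,0,0,0],[1,-3.2,0.1,-5,0,0,0],[1,-4.3,0.6,-5,0,0,0],[1,-5,1.4,-5,0,0,0],[1,-5.02,2.6,-5,0,0,0],[1,-5.02,3.8,-5,0,0,0],[1,-5.02,5,-5,0,0,0],[1,-5.02,6.2,-5,0,0,0],[1,-5.02,7.4,-5,0,0,0],[1,-5.02,8.5,-5,0,0,0],[1,-5.02,9.3,-5,0,0,0],[1,-5.02,9.8,-5,0,0,0],[1,-5.02,9.9,-5,0,0,0],[1,-5.02,9.9,-5,0,0,0],[1,-5.02,9.9,-5,0,0,0]]'
python3 - <<'E'
from h import *
np.set_printoptions(precision=4,suppress=True)
print(*heldpose(),sep="\n"); print(rack(0,.18),units(*rack(0,.18),.16))
E
```

```text
time: 22.3
position: [0.6249, 0.3491, 0.1507]
orientation: [-0.0, 0.998, 0.061, 0.001]
ft_force: [-0.8, -0.4, 1.7]
width: 0.0261
time: 23.97
position: [0.5107, 0.0362, 0.2998]
orientation: [-0.0, 0.998, 0.06, 0.0]
ft_force: [0.1, -0.1, -1.0]
width: 0.0259
[0.5107 0.0362 0.2998]
0.025936915868902167
[0.5099 0.0365 0.27  ]
[[ 0.5065  0.0533  0.1573]
 [ 0.5253 -0.1008  0.1316]
 [ 0.6147  0.0927  0.1549]]
((552.450927734375, -11.96258544921875), (166.5989227294922, 190.42723083496094), 6.948534965515137)
[0.5098 0.0347] [-0.04  0.06  4.66 -0.   -0.    0.  ]
```

```bash
python3 -m creep '[[1,-0.05,0.05,0,0,0,0],[1,-0.05,0.05,0.8,0,0,0],[1,-0.05,0.05,1.8,0,0,0],[1,-0.05,0.05,2.8,0,0,0],[1,-0.05,0.05,3.5,0,0,0],[1,-0.05,0.05,3.7,0,0,0],[1,-0.05,0.05,3.7,0,0,0],[1,-0.05,0.05,3.85,0,0,0],[1,-0.05,0.05,4.0,0,0,0],[1,-0.05,0.05,4.2,0,0,0],[1,-0.05,0.05,4.2,0,0,0]]'
python3 -m creep '[[1,0,0,0.15,0,0,0],[1,0,0,0.3,0,0,0],[1,0,0,0.39,0,0,0],[1,0,0,0.39,0,0,0]]'
```

```text
time: 24.93
position: [0.5095, 0.0342, 0.1732]
orientation: [0.0, 0.998, 0.061, 0.0]
ft_force: [-0.3, -0.4, -2.5]
width: 0.0264
time: 25.27
position: [0.5093, 0.0341, 0.1612]
orientation: [0.0, 0.998, 0.061, -0.0]
ft_force: [-0.0, -0.2, -1.8]
width: 0.0261
```

```bash
python3 -m creep '[[0.7,0,0,0,0,0,0],[0.5,0,0,0,0,0,0],[0.3,0,0,0,0,0,0],[0.3,0,0,0,0,0,0],[0.3,0,0,-1,0,0,0],[0.3,0,0,-2.2,0,0,0],[0.3,0,0,-3.5,0,0,0],[0.3,0,0,-4.8,0,0,0],[0.3,0,0,-6,0,0,0],[0.3,0,0,-7.2,0,0,0],[0.3,0,0,-8.4,0,0,0],[0.3,0,0,-9.3,0,0,0],[0.3,0.4,0.6,-9.6,0,0,0],[0.3,1.2,1.5,-9.6,0,0,0],[0.3,2,2.5,-9.6,0,0,0],[0.3,2.8,3.5,-9.6,0,0,0],[0.3,3.6,4.6,-9.6,0,0,0],[0.3,4.3,5.5,-9.6,0,0,0],[0.3,4.6,6,-9.6,0,0,0],[0.3,4.6,6,-9.6,0,0,0]]'
python3 -m creep '[[0.3,0,0,0,0,0,0],[0.3,0,0,0,0,0,0]]'
python3 - <<'E'
from h import *
np.set_printoptions(precision=4,suppress=True)
pd=show("wrist","w6"); P,C,U=cloud("wrist",pd); s=telemetry.state(); print(s["position"])
r=np.c_[(P[:,:2]-ORG)@[np.cos(YA),np.sin(YA)],(P[:,:2]-ORG)@[-np.sin(YA),np.cos(YA)],P[:,2]]
k=(r[:,2]>.30)&(r[:,2]<.36)&(abs(r[:,0]-.137)<.03)&(abs(r[:,1])<.2)&(U[:,1]<230)
q=r[k]; print(len(q))
for y in np.arange(-.2,.2,.03):
    b=q[abs(q[:,1]-y)<.015]
    if len(b)>10: print(round(y,3),len(b),b[:,0].min(),b[:,0].max(),b[:,2].max(), np.median(b[b[:,2]>b[:,2].max()-.003][:,0]))
print(proj("wrist",np.r_[rack(.137,0),.324]),units(*rack(.137,0),.378))
pd=show("scene","s2",(190,150,440,370),2); print(tops("scene",pd)[:,:3]); print(tops("side")[:,:3])
E
```

```text
time: 26.93
position: [0.6699, -0.1309, 0.4485]
orientation: [0.0, 0.998, 0.059, -0.0]
ft_force: [-0.3, 0.6, -1.0]
width: 0.0595
time: 27.1
position: [0.6678, -0.1274, 0.4496]
orientation: [-0.0, 0.998, 0.061, -0.0]
ft_force: [0.3, -0.2, 0.2]
width: 0.0602
[ 0.6677 -0.127   0.4499]
6184
0.01 1107 0.12754622525119383 0.14353184329963306 0.3347862161063457 0.13521125457061933
0.04 1302 0.12766225305591555 0.14330343202269183 0.3350592172289661 0.13521332710387052
0.07 1491 0.12751387326463554 0.14348018695066847 0.33459895761321273 0.13576066755236638
0.1 1702 0.12750183912735627 0.14343687583666465 0.3350216361541165 0.135212729576005
0.13 580 0.12747311575575365 0.14337805365401482 0.33485879665619467 0.13520400485628287
[[321.8085 219.4502]] [-0.    0.01  2.4  -0.    0.    0.  ]
[[-0.6648  0.4685  0.1577]
 [-0.64   -0.0029  0.1565]
 [ 0.0957  1.2903  0.1127]
 [ 0.2791  1.3435  0.1579]
 [ 0.5111  0.0344  0.1349]
 [ 0.5201 -0.0397  0.1338]
 [ 0.5294 -0.1107  0.1334]
 [ 0.5374 -0.1845  0.134 ]
 [ 0.548  -0.2525  0.1335]
 [ 0.5579 -0.3244  0.1323]
 [ 0.6289  0.0754  0.1441]
 [ 0.6493  0.2565  0.124 ]
 [ 0.691  -0.3458  0.1422]
 [ 0.7159  0.3032  0.1245]
 [ 0.9561  1.2752  0.1338]]
[[-0.6238  0.781   0.1571]
 [-0.606   0.8996  0.1569]
 [-0.5767  0.9649  0.1594]
 [-0.0332  1.2968  0.1382]
 [ 0.5169 -0.0417  0.1298]
 [ 0.5086  0.0285  0.1305]
 [ 0.5284 -0.113   0.1318]
 [ 0.5363 -0.1855  0.1304]
 [ 0.5447 -0.2565  0.1317]
 [ 0.5544 -0.3279  0.1304]
 [ 0.6107  0.0748  0.1373]
 [ 0.6634 -0.3514  0.1407]
 [ 1.1327  1.2922  0.1273]]
```

View pics/w6.png

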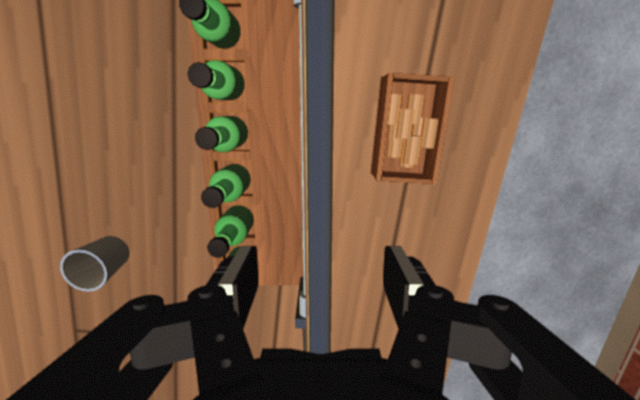

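View pics/s2.png

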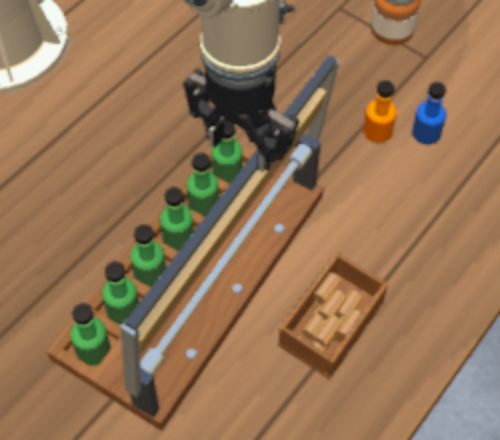

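All six bottles stand upright in the pockets, the table has no loose greens left, and the press is open. The bar runs at column 320, midway between the fingers. I'll grip it from above.

```bash
python3 -m creep '[[0.3,0,0,0.6,0,0,0],[0.3,0,0,1.2,0,0,0],[0.3,0,0,1.8,0,0,0],[0.3,0,0,2.2,0,0,0],[0.3,0,0,2.36,0,0,0],[0.3,0,0,2.36,0,0,0],[0.7,0,0,2.36,0,0,0],[1,0,0,2.36,0,0,0],[1,0,0,2.36,0,0,0],[1,0,0,2.36,0,0,0],[1,0,0,2.36,0,0,0],[1,0,0,2.36,0,0,0],[1,0,0,2.36,0,0,0],[1,0,0,2.36,0,0,0],[1,0,0,2.36,0,0,0]]' 70
python3 -m creep '[[1,-0.11,0,-0.01,0,0,0],[1,-0.23,0,-0.02,0,0,0],[1,-0.34,0,-0.02,0,0,0],[1,-0.46,0,-0.03,0,0,0],[1,-0.57,0,-0.03,0,0,0],[1,-0.8,0,-0.02,0,0,0],[1,-1.13,0,0,0,0,0],[1,-1.13,0,0,0,0,0]]'
```

```text
time: 28.5
position: [0.668, -0.128, 0.3802]
orientation: [0.0, 0.998, 0.06, 0.0]
ft_force: [-3.6, -0.0, 5.4]
width: 0.0135
time: 29.17
position: [0.6341, -0.1321, 0.3803]
orientation: [0.0, 0.998, 0.06, 0.001]
ft_force: [3.0, 1.0, 7.0]
width: 0.0137
```

```bash
python3 - <<'E'
from h import *
a=show("wrist","w7")[0]; p=show("side","x")[0]; c=proj("side",[.634,-.13,.32])[0].astype(int); print(c)
b=cv2.resize(p[max(c[1]-70,0):c[1]+70,c[0]-70:c[0]+70],(400,400)); cv2.imwrite("pics/w7.png",np.hstack([cv2.resize(a[120:400,180:460],(400,400)),b]))
E
```

```text
[347 202]
```

View pics/w7.png

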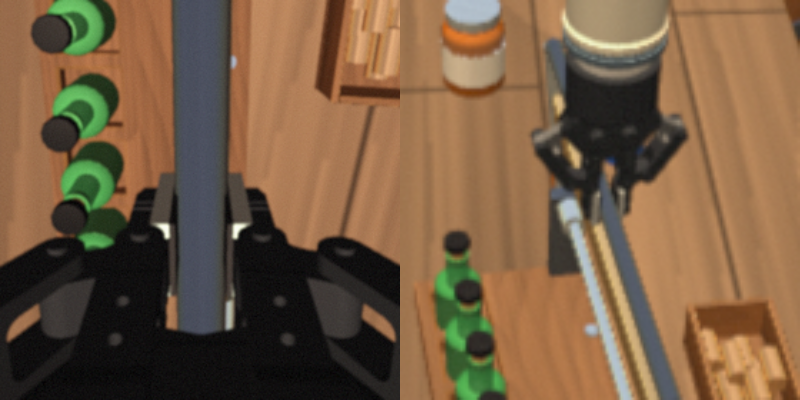

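The bar sits between the pads and the press follows the hand. I'll continue along the arc.

```bash
python3 -m creep '[[1,-0.28,0,0.03,0,0,0],[1,-0.57,0,0.07,0,0,0],[1,-0.84,0,0.13,0,0,0],[1,-1.12,0,0.2,0,0,0],[1,-1.39,0,0.28,0,0,0],[1,-1.66,0,0.37,0,0,0],[1,-1.92,0,0.47,0,0,0],[1,-2.18,0,0.58,0,0,0],[1,-2.44,0,0.71,0,0,0],[1,-2.69,0,0.85,0,0,0],[1,-2.93,0,0.99,0,0,0],[1,-3.16,0,1.15,0,0,0],[1,-3.39,0,1.32,0,0,0],[1,-3.61,0,1.5,0,0,0],[1,-3.83,0,1.68,0,0,0],[1,-4.03,0,1.88,0,0,0],[1,-4.03,0,1.88,0,0,0]]'
```

```text
time: 30.68
position: [0.5133, -0.1468, 0.3216]
orientation: [0.0, 0.998, 0.061, -0.001]
ft_force: [3.3, -1.5, 1.6]
width: 0.0134
```

```bash
python3 -m creep '[[1,-0.2,0,0.2,0,0,0],[1,-0.39,0,0.42,0,0,0],[1,-0.57,0,0.64,0,0,0],[1,-0.73,0,0.87,0,0,0],[1,-0.89,0,1.11,0,0,0],[1,-1.04,0,1.35,0,0,0],[1,-1.17,0,1.6,0,0,0],[1,-1.3,0,1.85,0,0,0],[1,-1.41,0,2.11,0,0,0],[1,-1.51,0,2.37,0,0,0],[1,-1.6,0,2.64,0,0,0],[1,-1.69,0,2.91,0,0,0],[1,-1.69,0,2.91,0,0,0]]'
python3 - <<'E'
from h import *
print(telemetry.state()["ft_force"],rack(-.075,0),units(*rack(-.075,0),.184))
E
```

```text
time: 31.77
position: [0.4642, -0.1528, 0.2345]
orientation: [0.0, 0.998, 0.06, 0.0]
ft_force: [3.8, 0.7, 7.7]
width: 0.0136
[3.8062656  0.6812811  7.65302801] [ 0.45715109 -0.15307524] [-0.24 -0.02  1.68  0.   -0.01 -0.  ]
```

```bash
python3 -m creep '[[1,-0.07,0,0.28,0,0,0],[1,-0.12,0,0.56,0,0,0],[1,-0.16,0,0.84,0,0,0],[1,-0.19,0,1.12,0,0,0],[1,-0.21,0,1.3,0,0,0],[1,-0.21,0,1.3,0,0,0]]'
python3 -m creep '[[1,-0.01,0,0.1,0,0,0],[1,-0.02,0,0.2,0,0,0],[1,-0.03,0,0.3,0,0,0],[1,-0.03,0,0.4,0,0,0],[1,-0.03,0,0.4,0,0,0],[1,-0.03,0,0.4,0,0,0]]'
python3 - <<'E'
from h import *
np.set_printoptions(precision=4,suppress=True)
s=telemetry.state(); print(s["ft_force"],s["position"],s["width"]); print(units(*rack(-.075,0),.184))
for n in("scene","side"):
    pd=show(n,"d_"+n); P,C,U=cloud(n,pd)
    r=np.c_[(P[:,:2]-ORG)@[np.cos(YA),np.sin(YA)],(P[:,:2]-ORG)@[-np.sin(YA),np.cos(YA)],P[:,2]]
    for nm,x,w in(("bar",-.075,.004),("board",0,.015),("arm",.06,.03)):
        for a,b in((-.215,-.08),(.08,.2)) if nm!="arm" else ((-.24,-.222),(.222,.24)):
            q=r[(abs(r[:,0]-x)<w)&(r[:,1]>a)&(r[:,1]<b)&(r[:,2]>.1)&(r[:,2]<.17)]; print(n,nm,len(q),np.median(q[:,2]) if len(q) else 0)
E
```

```text
time: 32.27
position: [0.4574, -0.1536, 0.1956]
orientation: [-0.0, 0.998, 0.061, -0.001]
ft_force: [0.1, 0.1, 8.0]
width: 0.0141
time: 32.77
position: [0.4567, -0.1538, 0.1845]
orientation: [0.0, 0.998, 0.06, -0.0]
ft_force: [0.9, -2.5, 8.2]
width: 0.0137
[ 0.9278 -2.4963  8.1727] [ 0.4567 -0.1538  0.1845] 0.013748810780923116
[ 0.02 -0.02  0.02  0.    0.01 -0.  ]
scene bar 132 0.14420732864306263
scene bar 93 0.14482833451655414
scene board 523 0.14124373798428755
scene board 331 0.1415429540268626
scene arm 127 0.14003971994072442
scene arm 112 0.13915445655958347
side bar 153 0.14296241610138125
side bar 0 0
side board 563 0.1398693460905141
side board 309 0.13910088095243775
side arm 201 0.13726976374734975
side arm 109 0.13444217243496184
```

```bash
python3 -m creep '[[1,0,0,0.05,0,0,0],[1,0,0,0.1,0,0,0],[1,0,0,0.1,0,0,0]]'
python3 -m creep '[[1,0,0,0.05,0,0,0],[1,0,0,0.1,0,0,0],[1,0,0,0.1,0,0,0]]'
```

```text
time: 33.12
position: [0.4567, -0.1538, 0.1817]
orientation: [0.0, 0.998, 0.06, -0.0]
ft_force: [-1.4, -1.9, 13.0]
width: 0.0135
time: 33.37
position: [0.4567, -0.1538, 0.1787]
orientation: [0.0, 0.998, 0.06, -0.0]
ft_force: [-2.4, -1.1, 13.2]
width: 0.014
```

```bash
python3 -m creep '[[1,0,0,0.05,0,0,0],[1,0,0,0.1,0,0,0],[1,0,0,0.1,0,0,0]]' 100
python3 -m creep '[[1,0,0,0.05,0,0,0],[1,0,0,0.1,0,0,0],[1,0,0,0.1,0,0,0]]'
python3 - <<'E'
from h import *
np.set_printoptions(precision=4,suppress=True)
for n in("scene","side"):
    pd=show(n,"e_"+n); P,C,U=cloud(n,pd)
    r=np.c_[(P[:,:2]-ORG)@[np.cos(YA),np.sin(YA)],(P[:,:2]-ORG)@[-np.sin(YA),np.cos(YA)],P[:,2]]
    for nm,x,w in(("bar",-.075,.004),("board",0,.015)):
        for a,b in((-.215,-.08),(.08,.2)):
            q=r[(abs(r[:,0]-x)<w)&(r[:,1]>a)&(r[:,1]<b)&(r[:,2]>.1)&(r[:,2]<.17)]; print(n,nm,len(q),np.median(q[:,2]) if len(q) else 0)
a=cv2.imread("pics/e_scene.png"); b=cv2.imread("pics/e_side.png"); cv2.imwrite("pics/e.png",np.hstack([cv2.resize(a[190:370,190:380],(400,400)),cv2.resize(b[200:380,240:420],(400,400))]))
E
```

```text
time: 33.62
position: [0.4567, -0.1538, 0.1764]
orientation: [0.0, 0.998, 0.06, -0.0]
ft_force: [-5.3, -0.7, 23.1]
width: 0.013
time: 33.87
position: [0.4564, -0.153, 0.1738]
orientation: [-0.001, 0.998, 0.061, -0.0]
ft_force: [-0.6, 7.8, 13.1]
width: 0.0137
scene bar 136 0.13642324116749527
scene bar 86 0.13664757314428216
scene board 504 0.13634656657252298
scene board 326 0.13660708104786207
side bar 150 0.13536754658018227
side bar 0 0
side board 559 0.13477480583429563
side board 310 0.1346512721687048
```

View pics/e.png

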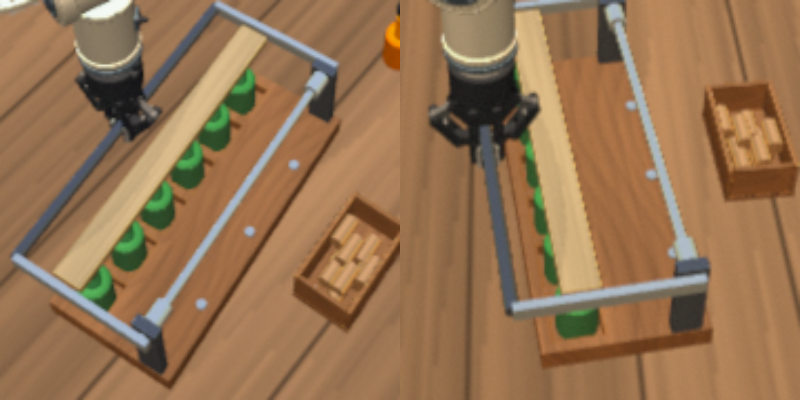

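```bash
python3 -m creep '[[1,0,0,0.05,0,0,0],[1,0,0,0.1,0,0,0],[1,0,0,0.1,0,0,0]]' 120
python3 -m creep '[[1,0,0,0.03,0,0,0],[1,0,0,0.06,0,0,0],[1,0,0,0.06,0,0,0]]'
python3 - <<'E'
from h import *
np.set_printoptions(precision=4,suppress=True)
print(telemetry.state()["ft_force"])
for n in("scene","side"):
    P,C,U=cloud(n)
    r=np.c_[(P[:,:2]-ORG)@[np.cos(YA),np.sin(YA)],(P[:,:2]-ORG)@[-np.sin(YA),np.cos(YA)],P[:,2]]
    for nm,x,w in(("bar",-.075,.004),("board",0,.015)):
        for a,b in((-.215,-.08),(.08,.2)):
            q=r[(abs(r[:,0]-x)<w)&(r[:,1]>a)&(r[:,1]<b)&(r[:,2]>.1)&(r[:,2]<.17)]; print(n,nm,len(q),np.median(q[:,2]) if len(q) else 0)
E
```

```text
time: 34.22
position: [0.4567, -0.1542, 0.1704]
orientation: [0.001, 0.998, 0.061, -0.0]
ft_force: [-5.3, -0.2, 28.3]
width: 0.0136
time: 34.47
position: [0.4566, -0.1539, 0.1683]
orientation: [0.0, 0.998, 0.061, -0.0]
ft_force: [-2.4, -1.0, 16.9]
width: 0.0133
[-2.3908 -1.0143 16.915 ]
scene bar 131 0.13647105534425885
scene bar 88 0.13601946946834279
scene board 500 0.13639206976150034
scene board 330 0.13667437344764755
side bar 150 0.13482523135990832
side bar 0 0
side board 563 0.13496035742927684
side board 310 0.13425643771905338
```

Two further millimetres of push left the board and bar heights unchanged (bar and board both level at about 135–136 mm), so the press is on its stop. Now I'll guide it slowly back up along the arc.

```bash
python3 -m creep '[[1,0,0,-0.14,0,0,0],[1,0.01,0,-0.28,0,0,0],[1,0.01,0,-0.43,0,0,0],[1,0.02,0,-0.57,0,0,0],[1,0.04,0,-0.71,0,0,0],[1,0.06,0,-0.85,0,0,0],[1,0.08,0,-0.99,0,0,0],[1,0.1,0,-1.13,0,0,0],[1,0.12,0,-1.27,0,0,0],[1,0.15,0,-1.41,0,0,0],[1,0.19,0,-1.54,0,0,0],[1,0.22,0,-1.68,0,0,0],[1,0.26,0,-1.82,0,0,0],[1,0.3,0,-1.95,0,0,0],[1,0.34,0,-2.09,0,0,0],[1,0.39,0,-2.22,0,0,0],[1,0.44,0,-2.36,0,0,0],[1,0.49,0,-2.49,0,0,0],[1,0.55,0,-2.62,0,0,0],[1,0.61,0,-2.75,0,0,0]]'
python3 - <<'E'
from h import *
np.set_printoptions(precision=4,suppress=True)
s=telemetry.state(); print(s["ft_force"],s["width"])
f=lambda p:np.r_[(p[:2]-ORG)@[np.cos(YA),np.sin(YA)],p[2]]
print(f(s["position"]))
for n in("scene","side"):
    P,C,U=cloud(n)
    r=np.c_[(P[:,:2]-ORG)@[np.cos(YA),np.sin(YA)],(P[:,:2]-ORG)@[-np.sin(YA),np.cos(YA)],P[:,2]]
    q=r[(r[:,0]<.0)&(r[:,0]>-.09)&(abs(r[:,1]+.15)<.06)&(r[:,2]>.17)]
    if len(q): print(n,len(q),np.median(q,0),q[:,2].max(),q.min(0)[0],q.max(0)[0])
E
```

```text
time: 36.23
position: [0.4696, -0.1503, 0.2483]
orientation: [-0.002, 0.998, 0.061, -0.007]
ft_force: [-22.6, 24.2, 14.1]
width: 0.0132
[-22.6113  24.1708  14.0686] 0.013225940466299406
[-0.0623  0.2483]
scene 471 [-0.0554 -0.1518  0.2012] 0.21258584237919215 -0.07223061599915266 -3.5729257080650392e-06
side 535 [-0.0552 -0.1533  0.2001] 0.21084068479129137 -0.07018445747054676 -3.526041076264561e-05
```

```bash
python3 -m creep '[[1,0,0,0,0,0,0],[1,0,0,0,0,0,0],[1,0,0,0,0,0,0]]' 80
python3 - <<'E'
from h import *
np.set_printoptions(precision=4,suppress=True)
s=telemetry.state(); print(s["ft_force"],s["wrist_torque"],s["width"],s["position"],s["qd"]); print(units(*s["position"]))
a=show("wrist","w8")[0]; b=show("side","x2")[0]; c=proj("side",[.47,-.15,.21])[0].astype(int)
cv2.imwrite("pics/w8.png",np.hstack([cv2.resize(a[120:400,180:460],(400,400)),cv2.resize(b[c[1]-60:c[1]+60,c[0]-60:c[0]+60],(400,400))]))
E
```

```text
time: 36.58
position: [0.4696, -0.1506, 0.2483]
orientation: [-0.001, 0.998, 0.061, -0.007]
ft_force: [-17.2, -18.8, 10.0]
width: 0.0134
[-17.1529 -18.8025   9.9592] [-2.6709  2.4728 -1.0258] 0.013379113198410524 [ 0.4696 -0.1506  0.2483] [-0.0381  0.0092 -0.0331  0.0662  0.0348 -0.0283]
[ 0.    0.    0.   -0.04  0.15  0.01]
```

View pics/w8.png

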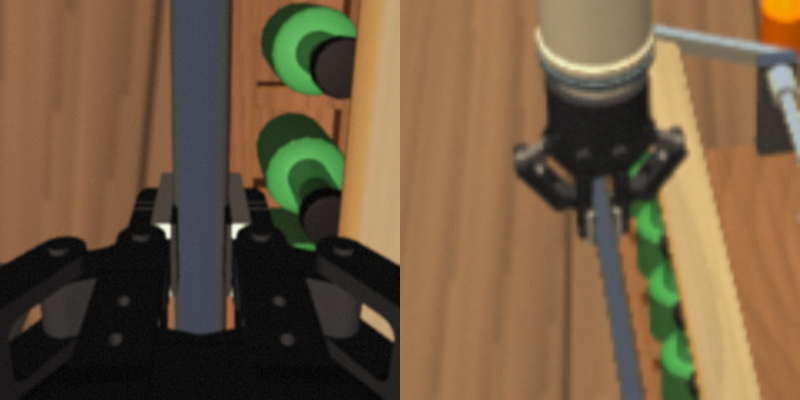

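Forces come from the tight grip: friction stops the bar turning in it, and the hand deflects about 5 mm. I'll ease the grip in steps before continuing.

```bash
python3 -m creep '[[1,0,0,0,0,0,0],[1,0,0,0,0,0,0]]' 55
python3 -m creep '[[1,0,0,0,0,0,0],[1,0,0,0,0,0,0]]' 35
python3 - <<'E'
from h import *
np.set_printoptions(precision=4,suppress=True)
s=telemetry.state(); f=lambda p:np.r_[(p[:2]-ORG)@[np.cos(YA),np.sin(YA)],p[2]]
print(f(s["position"]),s["ft_force"],units(*s["position"]))
P,C,U=cloud("side")
r=np.c_[(P[:,:2]-ORG)@[np.cos(YA),np.sin(YA)],(P[:,:2]-ORG)@[-np.sin(YA),np.cos(YA)],P[:,2]]
q=r[(r[:,0]<.0)&(r[:,0]>-.09)&(abs(r[:,1]+.15)<.06)&(r[:,2]>.17)]; print(q[:,2].max(),np.median(q,0))
E
```

```text
time: 36.85
position: [0.4696, -0.1505, 0.2483]
orientation: [-0.001, 0.998, 0.061, -0.007]
ft_force: [-16.4, -21.4, 7.9]
width: 0.0128
time: 37.02
position: [0.4697, -0.1505, 0.2483]
orientation: [-0.002, 0.998, 0.061, -0.007]
ft_force: [-22.1, 17.1, 15.2]
width: 0.0129
[-0.0623  0.2483] [-22.0615  17.1247  15.2227] [ 0.    0.    0.   -0.05  0.15  0.  ]
0.21142960742283462 [-0.0552 -0.1536  0.1988]
```

```bash
python3 -m creep '[[1,-0.07,0,0,0,0,0],[1,-0.13,0,0,0,0,0],[1,-0.13,0,0,0,0,0],[1,-0.13,0,0,0,0,0]]' 50
python3 -m creep '[[1,0.07,0,-0.15,0,0,0],[1,0.14,0,-0.31,0,0,0],[1,0.21,0,-0.46,0,0,0],[1,0.29,0,-0.62,0,0,0],[1,0.37,0,-0.76,0,0,0],[1,0.46,0,-0.91,0,0,0],[1,0.46,0,-0.91,0,0,0]]'
cat > bar.py <<'E'
from h import *
np.set_printoptions(precision=4,suppress=True)
s=telemetry.state(); f=lambda p:np.r_[(p[:2]-ORG)@[np.cos(YA),np.sin(YA)],p[2]]
print("hand",f(s["position"]),s["ft_force"],s["width"])
for n in("side","scene"):
    P,C,U=cloud(n)
    r=np.c_[(P[:,:2]-ORG)@[np.cos(YA),np.sin(YA)],(P[:,:2]-ORG)@[-np.sin(YA),np.cos(YA)],P[:,2]]
    # dark bluish bar pixels away from the hand
    k=(abs(r[:,1]+.15)<.06)&(r[:,2]>.15)&(C[:,0]>C[:,2]+5)&(r[:,0]>-.1)&(r[:,0]<.17); q=r[k]
    if len(q)>10:
        x,z=np.median(q[:,0]),np.percentile(q[:,2],97)-.008; print(n,len(q),"bar",x,z,"lift deg",np.degrees(np.arctan2(z-.13,.12-x)))
E
python3 bar.py
```

```text
time: 37.4
position: [0.4694, -0.1506, 0.2493]
orientation: [-0.001, 0.998, 0.061, -0.002]
ft_force: [-1.3, -11.8, 3.1]
width: 0.0132
time: 37.98
position: [0.4822, -0.149, 0.2771]
orientation: [-0.002, 0.998, 0.061, -0.004]
ft_force: [-13.7, 25.1, 14.6]
width: 0.0132
hand [-0.0497  0.2771] [-13.747   25.1194  14.6495] 0.013222187638550816
side 177 bar -0.05063078586676345 0.22847010971715906 lift deg 29.989013368208575
scene 166 bar -0.04753360285439055 0.2303517458322854 lift deg 30.921386635028593
```

```bash
python3 -m creep '[[1,0.03,0,-0.12,0,0,0],[1,0.1,0,-0.24,0,0,0],[1,0.19,0,-0.38,0,0,0],[1,0.29,0,-0.52,0,0,0],[1,0.39,0,-0.66,0,0,0],[1,0.5,0,-0.79,0,0,0],[1,0.61,0,-0.92,0,0,0],[1,0.72,0,-1.05,0,0,0],[1,0.83,0,-1.18,0,0,0],[1,0.95,0,-1.3,0,0,0],[1,1.07,0,-1.42,0,0,0],[1,1.2,0,-1.53,0,0,0],[1,1.33,0,-1.64,0,0,0],[1,1.46,0,-1.75,0,0,0],[1,1.6,0,-1.86,0,0,0],[1,1.73,0,-1.96,0,0,0],[1,1.87,0,-2.06,0,0,0],[1,2.01,0,-2.15,0,0,0],[1,2.15,0,-2.24,0,0,0],[1,2.3,0,-2.33,0,0,0]]'
python3 bar.py
```

```text
time: 39.75
position: [0.5494, -0.1409, 0.3503]
orientation: [-0.001, 0.998, 0.061, -0.004]
ft_force: [-28.2, 24.3, 45.6]
width: 0.0131
hand [0.0181 0.3503] [-28.2147  24.3081  45.6254] 0.013145800285551084
side 181 bar 0.01566892540591648 0.29741060781511924 lift deg 58.06864620881941
scene 187 bar 0.021370931421465386 0.3001924230543924 lift deg 59.907063094371374
```

```bash
python3 -m creep '[[1,-0.04,0,-0.07,0,0,0],[1,-0.08,0,-0.14,0,0,0],[1,-0.08,0,-0.14,0,0,0]]' 40
python3 bar.py
```

```text
time: 40.1
position: [0.5504, -0.1406, 0.3518]
orientation: [-0.002, 0.998, 0.061, -0.0]
ft_force: [-4.7, 31.5, 11.5]
width: 0.0126
hand [0.0191 0.3518] [-4.6553 31.5129 11.5238] 0.012626454995886752
side 180 bar 0.018113206030648782 0.29932273582493735 lift deg 58.963359806631445
scene 189 bar 0.02162735949181196 0.3003742615174187 lift deg 59.99823076766842
```

```bash
python3 -m creep '[[1,0.12,-0.05,-0.08,0,0,0],[1,0.25,-0.05,-0.16,0,0,0],[1,0.4,-0.05,-0.24,0,0,0],[1,0.55,-0.05,-0.32,0,0,0],[1,0.7,-0.05,-0.4,0,0,0],[1,0.86,-0.05,-0.47,0,0,0],[1,1.02,-0.05,-0.54,0,0,0],[1,1.18,-0.05,-0.6,0,0,0],[1,1.34,-0.05,-0.65,0,0,0],[1,1.51,-0.05,-0.7,0,0,0],[1,1.67,-0.05,-0.74,0,0,0],[1,1.84,-0.05,-0.78,0,0,0]]'
python3 bar.py
```

```text
time: 41.2
position: [0.6055, -0.1338, 0.3766]
orientation: [0.0, 0.998, 0.061, -0.0]
ft_force: [-5.1, -15.9, 17.8]
width: 0.0132
hand [0.0746 0.3766] [ -5.1376 -15.8622  17.844 ] 0.013183069940042737
side 182 bar 0.07281067239187103 0.32044187430681975 lift deg 76.08306853716763
scene 204 bar 0.07832140382943503 0.3232089516619402 lift deg 77.82681973554512
```

```bash
python3 -m creep '[[1,0.16,0,-0.05,0,0,0],[1,0.33,0,-0.1,0,0,0],[1,0.5,0,-0.13,0,0,0],[1,0.67,0,-0.16,0,0,0],[1,0.84,0,-0.18,0,0,0],[1,1.01,0,-0.2,0,0,0],[1,1.18,0,-0.21,0,0,0],[1,1.35,0,-0.22,0,0,0],[1,1.52,0,-0.22,0,0,0],[1,1.69,0,-0.21,0,0,0],[1,1.83,0,-0.2,0,0,0],[1,1.93,0,-0.19,0,0,0],[1,2.03,0,-0.18,0,0,0],[1,2.08,0,-0.18,0,0,0],[1,2.08,0,-0.18,0,0,0]]'
python3 bar.py
```

```text
time: 42.55
position: [0.668, -0.126, 0.3834]
orientation: [0.0, 0.998, 0.061, 0.001]
ft_force: [-6.9, 10.1, 22.9]
width: 0.0132
hand [0.1375 0.3834] [-6.8583 10.0627 22.9325] 0.013241581479361206
side 179 bar 0.13628081830574895 0.32488378830990683 lift deg 94.77546712172503
scene 233 bar 0.13950841939759184 0.3280059467500925 lift deg 95.6268730574277
```

The bar reads about 95° of lift, which is the open stop. Release and lift clear.

```bash
python3 -m creep '[[0.9,0,0,-0.03,0,0,0],[0.7,0,0,-0.03,0,0,0],[0.5,0,0,-0.03,0,0,0],[0.3,0,0,-0.03,0,0,0],[0.3,0,0,-0.03,0,0,0],[0.3,0,0,-0.6,0,0,0],[0.3,0,0,-1.5,0,0,0],[0.3,0,0,-2.6,0,0,0],[0.3,0,0,-3.6,0,0,0],[0.3,-0.5,-1,-4,0,0,0],[0.3,-1.5,-2.2,-4,0,0,0],[0.3,-2.5,-3.4,-4,0,0,0],[0.3,-3.5,-4.6,-4,0,0,0],[0.3,-4.5,-5.8,-4,0,0,0],[0.3,-5,-7,-4,0,0,0],[0.3,-5,-8.2,-4,0,0,0],[0.3,-5,-9.4,-4,0,0,0],[0.3,-5,-10.4,-4,0,0,0],[0.3,-5,-10.8,-4,0,0,0],[0.3,-5,-10.8,-4,0,0,0]]' 40
python3 - <<'E'
from h import *
np.set_printoptions(precision=4,suppress=True)
for n in("scene","side"):
    pd=show(n,"f_"+n); T=tops(n,pd); print(T[(T[:,0]>.3)&(T[:,0]<.75)&(T[:,1]<.5)][:,:3])
a=cv2.imread("pics/f_scene.png"); b=cv2.imread("pics/f_side.png"); cv2.imwrite("pics/f.png",np.hstack([cv2.resize(a[120:370,190:440],(400,400)),cv2.resize(b[120:370,230:480],(400,400))]))
E
python3 bar.py
```

```text
time: 44.32
position: [0.4791, 0.1794, 0.4996]
orientation: [-0.0, 0.998, 0.062, -0.0]
ft_force: [-0.5, -1.3, -0.6]
width: 0.0597
[[ 0.5114  0.0295  0.1247]
 [ 0.5206 -0.0405  0.1242]
 [ 0.5291 -0.1096  0.1233]
 [ 0.541  -0.1818  0.1246]
 [ 0.5471 -0.2525  0.1227]
 [ 0.5577 -0.3247  0.1235]
 [ 0.6399  0.0814  0.1387]
 [ 0.651   0.2546  0.1244]
 [ 0.6908 -0.3436  0.1406]
 [ 0.7153  0.3059  0.1235]]
[[ 0.5084  0.0253  0.1224]
 [ 0.5194 -0.0422  0.1215]
 [ 0.527  -0.1136  0.1205]
 [ 0.5388 -0.1866  0.1211]
 [ 0.5449 -0.2543  0.1204]
 [ 0.5544 -0.327   0.1211]
 [ 0.6239  0.0726  0.1397]
 [ 0.6636 -0.35    0.1385]
 [ 0.7127  0.3016  0.1208]]
hand [-0.0127  0.4997] [-0.2629  0.118  -0.1812] 0.05953985961593371
side 180 bar 0.13532776051676554 0.325733456037281 lift deg 94.47765754390568
scene 236 bar 0.13850225225995327 0.32784944947489014 lift deg 95.34258118724878
```

View pics/f.png

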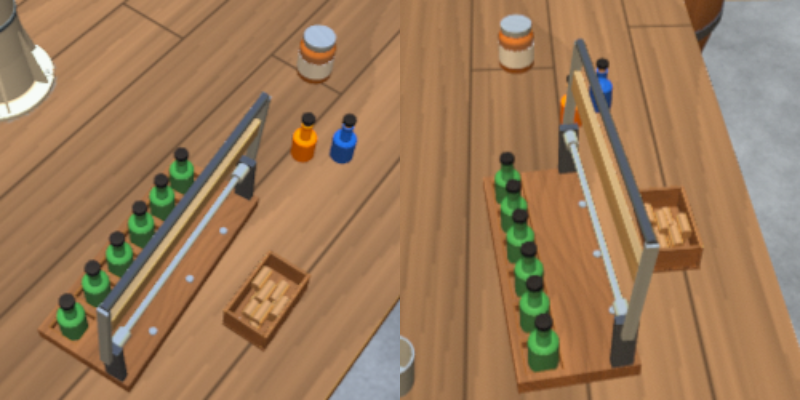

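All six stoppers dropped about 10 mm. The bottles stand upright, the press is open, and the bystanders and look-alikes haven't moved. Handing in.

```bash
python3 -c "
from cell import ticket; print(ticket.job_done())"
```

```text
the job is handed in; nothing more can be done
None
```

I stood all four loose green bottles in the empty pockets of the press, at y = -180, -36, 108 and 180 mm. The two bottles already racked stayed where they were. I then pulled the press down to its stop, guided it back up in the grip over about 8 s, and released it only once it was open. I handed the job in at about 45 s on the robot's clock.

**Last checks:**
- **Stoppers:** All six tops fell by about 9–10 mm. The scene camera shows about 134 mm before and 124 mm after; the side camera shows about 131 mm before and 121 mm after. The target with the stoppers home is 122 mm, so both cameras are within their bias.
- **Press:** The bar stands at 94.5–95.3° of lift, which is the open stop, and the robot is clear of everything.
- **Bystanders:** The jar, cork box and both look-alikes are in place in the last picture. The cup shows only at the picture's edge, but the arm never went near it.

**What did not go cleanly:**
- **Slip at the bottom:** The bar slipped some 10 mm or more in the grip while I pushed against the stop. Two further pushes left the board height unchanged, so I took it as fully down.
- **Forces on the way up:** The hand and the frame's arc disagreed by a few millimetres, giving wrist forces of up to about 60 N (limit 120 N). I eased the grip and corrected the path twice. The force along the bar kept flickering by about ±25 N and I did not explain it.
- **Finger opening:** It read 13–14 mm on the 16 mm bar and 26 mm on the 24 mm necks. I did not resolve this.

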